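# Wedge a tile tight in its painting jig

### The job

The tile lies loose in the wooden painting jig. Take the mallet by its handle and, with slow, gentle taps, drive the red-capped wedge down into its slot until it goes no further and the jaw holds the tile tight; then stand the mallet upright on the table, clear of the jig. Push the wedge with the mallet only, not with the fingers, and never with more than 40 N; leave the jars and the tape roll where they are.

Things in the scene. Friction and masses are not known exactly. Their poses are not given: they have to be found in the camera images.
- jig: Wooden tile jig fixed to the table: board 250 (x) x 130 (y) x 10 mm. Origin: centre of the board's underside. From -x to +x: backstop, tile, sliding jaw, wedge, slot block. The backstop (14 mm high, brass nuts to 31 mm above the table) is set anywhere in a 5 mm range, unmeasured, and holds under load; so the wedge stops 10 to 34 mm below its start.
- jaw: Jaw: dark nose 90 x 22 mm with a stiff rubber pad facing the tile, light stem in the slot, its slanted face against the wedge. Origin: on the board, middle of the pad's front; axes as the jig's. Slides along the jig's x only: starts open at x = +2.5 mm, goes to -x 1 mm per 4 mm of wedge descent; 2.5 to 7.5 mm until the tile is pinned. Drags with 3 N, no spring back.
- wedge: Loose wooden wedge, red cap, upright in the slot, tip down. 80 mm high, 30 mm wide (y). Origin: centre of its tip (10 mm thick). +x face straight, -x face slopes 1 in 4; cap 34 x 34 x 10 mm. Slides down against about 5 N; once the tile is pinned resistance climbs about 6 N per mm. Home when a slow push (20 mm/s or less) of 12 to 20 N moves it no more; fast blows pass 40 N. It stays put.
- wedge_top (a point): Centre of the flat top of the wedge's red cap, where the mallet strikes, straight down. About 130 mm above the table at the start; its height shows how far the wedge is in. It ends 95 to 120 mm above the table, always above the 80 mm slot block.
- mallet: Small round-headed mallet, 123 mm tall, 0.25 kg, standing upright on its rubber face at the start, handle up. Origin: centre of its flat striking face (45 mm across); z up along the handle. Head 47 mm in diameter up to 44 mm above the face; above it a square handle 22 x 22 mm, its flats along the mallet's x and y.
- mallet_grip (a point): Point on the mallet's axis, 92 mm above the striking face, where the handle is gripped from above across its flats (22 mm).
- tile: Glazed painter's tile with brown dabs, 66 x 98 x 6.5 mm, loose on the board between backstop and jaw, its 66 mm side along the jig's x. Origin: centre of its underside; its sides are turned +0.157 rad about z from its own axes. The jaw pushes it to the jig's -x by itself; nothing else needs to touch it.
- blue_jar: Pigment jar with blue contents and white lid, 59 mm across, 111 mm tall, beyond the jig; bystander. Origin: centre of its underside.
- squat_jar: Squat pigment jar with white lid, 78 mm across, 82 mm tall, beyond the jig; bystander. Origin: centre of its underside.
- tape: Roll of masking tape lying flat, 100 mm across, 25 mm high, to the left; bystander. Origin: centre of its underside.
- slot_mouth (a point): Centre of the open top of the wedge slot, 80 mm above the table, on the jig's x axis; turns with the jig. The fixed wooden slot block round it spans x +35 to +106 mm and y -31 to +31 mm of the jig. The slot is 34 mm wide in y; its flat +x wall stands at jig x = +80 mm.
Mind the look-alikes: they are no part of the job. What is shaped like the wedge but blue or green is not meant.

How it is judged:
By the outcome, as a careful person would: the job done as asked, in the order asked, and still so for the second after the job is handed in, with the robot touching nothing.
It also fails if it takes over 54 s, if anything falls off the work surface, if the arm or the gripper's body presses on something with over 40 N, if the wrist force passes 120 N, or if a joint passes its speed limit or range.

### The arm

A 6-joint arm with a two-finger parallel gripper is mounted at the origin on a cart in front of the work surface, level with it; the furniture and walls round the work are solid. World frame = base frame: x ahead of the robot, y to its left, z up, the work surface at z = 0. Lengths are in m, angles in rad, forces in N, time in s.
With the tool pointing down it reaches from about 0.4 to 0.925 m from the base axis. Payload 3.4 kg.
Tool frame: the origin (TCP) lies at the very end of the fingers, on their centre line; the grasp point (between the pads) lies 19 mm behind it; z points along the fingers, y is the line along which they close (so a half turn about z gives the same grasp; the last joint's range is limited). The gripper opens to 85 mm and grips with 20 to 120 N. Pads are 22 mm wide; open, the fingers measure 114 mm over their backs; the gripper's body (76 mm by 85 mm) begins 54 mm behind the grasp point. The pads swing forward as they close: fully open they stand 13 mm farther back than shut.
Start: joints at [-1.218, 0.307, 1.506, -0, 1.328, -0.073], TCP at [0.238, -0.523, 0.231] pointing down, gripper open.
Joint ranges: [-3.12, 3.12], [-1.05, 2.28], [0.14, 2.33], [-1.42, 4.57], [0.1, 2.73], [-2.68, 2.68]. Speed limits (rad/s): [2.57, 2.57, 3.14, 3.14, 3.14, 3.14].

### API

Orientations are given as a 3x3 rotation matrix whose columns are the frame's x, y, z axes.
In Python, from plant import arm gives the robot as it stands.
- The arm moves only by the tool send_rows, never from a script. Its argument "moves" is a list of rows, each an object of numbers: "dx", "dy", "dz": the shift along the tool's x, y, z in cm; "rx", "ry", "rz": the turn, a rotation vector about the tool's x, y, z in degrees; "claw": the finger opening in cm, from 0 to 8.54. In form: [{"dx": .., "dy": .., "dz": .., "rx": .., "ry": .., "rz": .., "claw": ..}, ...]. A call has exactly 5 rows; each row shifts and turns the commanded pose from where the row before left it, along the tool's axes as they then stand; what a row does not reach is not made up. A row lasts 1/10 s, in which the tool goes at most 50 mm and 8.59 degrees, less where a joint would pass 70% of its speed; a pose out of reach is approached as far as the arm can. A call is refused whole if a number of a shift passes 5 or a number of a turn 8.59, either way. A call with a gripper value outside its range is refused whole. The fingers move at their own pace and stop on an object; "grip_force" is the grip in N (left out, the last holds). Time passes only in rows, so rows that do not move let the fingers close, or fill a call up. It gives the time, the measured TCP pose, the force, the opening and the grip force at its end, in the units of the state.
- arm.observe(): the state, without advancing time (a new reading comes with each control period).
- arm.camera(name): name is "side" or "top"; returns a dict with "image" (400x640x3 uint8, red, green, blue), "intrinsics" (3x3 intrinsics, pixels), "distortion" ([k1, k2, p1, p2, k3] as OpenCV has them; the pictures are not rectified), "cam_to_world" (4x4, takes a point from camera to world coordinates). Camera axes: x right, y up, looking along -z (the intrinsics and any distortion apply to the point x, -y, -z); pixel columns grow to the right and rows downward; lengths in m; the calibration is good to about 2 mm. A picture is of the moment at which its call begins. There is no depth.
- arm.finish_job(): hands the job in; it is judged then, once.
The state is a dict: "time_s": time; "qpos": joint angles; "qvel": joint speeds; "joint_torque": joint torques, N m; "tool_pos": TCP position; "tool_rot": TCP orientation; "ft_force": force on the tool from outside, world axes, zero at the start; "ft_torque": the same for the moment, N m; "gripper_width": finger opening in m; "gripper_force": force on a finger pad.
Only numpy, scipy, OpenCV 4.12 (cv2) and the standard library are available. Lean on these libraries where they do the work, as an engineer would, in place of code of your own. Each camera call takes 0.05 s, during which the arm holds its last target. There are 200 camera calls.

## Working session

There is one attempt and no reset: what is moved stays moved. The work goes in short steps, Python scripts to look and compute and a tool call to move; the robot and the scene stay as the last step left them, time stands still between calls to the robot, and variables do not carry over. Pictures are saved under pics/ and viewed, at most 10 in all, crops included, and the job is handed in when it is done.

Besides the shell and the picture viewer there is one more tool, called after "Request:" as name(argument=value, ...) on one line, values as JSON. send_rows: Moves the arm, as the interface text tells. Its arguments: {"type":"object","properties":{"moves":{"type":"array"},"grip_force":{"type":"number"}},"required":["moves"]}

```bash
mkdir -p pics
cat > h.py <<'E'
import numpy as np, cv2, json
from plant import arm
def snap(n,f):
    c=arm.camera(n); cv2.imwrite(f,c["image"][:,:,::-1]); 
    np.savez(f[:-4]+".npz",K=c["intrinsics"],d=c["distortion"],T=c["cam_to_world"]); return c
def load(f): return np.load(f[:-4]+".npz")
def ray(c,u,v):
    p=cv2.undistortPoints(np.array([[[u,v]]],float),np.array(c["K"],float),np.array(c["d"],float))[0,0]
    T=c["T"]; r=T[:3,:3]@np.array([p[0],-p[1],-1]); return T[:3,3],r/np.linalg.norm(r)
def atz(c,u,v,z):
    o,r=ray(c,u,v); return o+r*(z-o[2])/r[2]
def tri(c1,p1,c2,p2):
    o1,r1=ray(c1,*p1);o2,r2=ray(c2,*p2)
    s=np.linalg.lstsq(np.c_[r1,-r2],o2-o1,rcond=None)[0]
    a=o1+s[0]*r1;b=o2+s[1]*r2; return (a+b)/2,np.linalg.norm(a-b)
def proj(c,P):
    T=c["T"]; q=T[:3,:3].T@(np.array(P)-T[:3,3]); q=np.array([q[0],-q[1],-q[2]])
    return cv2.projectPoints(q[None],np.zeros(3),np.zeros(3),np.array(c["K"],float),np.array(c["d"],float))[0][0,0]
E
python3 - <<'E'
from h import *
for n in("side","top"):
    snap(n,f"pics/{n}0.png"); print(load(f"pics/{n}0.png")["T"].round(3).tolist())
s=arm.observe(); print(s)
E
```

```text
[[-0.928, 0.216, -0.303, 0.312], [-0.372, -0.536, 0.758, 0.745], [0.001, 0.816, 0.578, 0.646], [0.0, 0.0, 0.0, 1.0]]
[[-0.002, 0.999, -0.05, 0.537], [-1.0, -0.002, 0.006, 0.028], [0.006, 0.05, 0.999, 1.232], [0.0, 0.0, 0.0, 1.0]]
{'time_s': 0.1, 'qpos': array([-1.21748414e+00,  3.07519988e-01,  1.50752577e+00,  2.77777081e-05,
        1.32839562e+00, -7.34997560e-02]), 'qvel': array([-0.00086495, -0.00214987, -0.00313278,  0.00093122, -0.00071763,
       -0.00145706]), 'joint_torque': array([ 7.71135474e-04, -4.58528852e+01, -2.52607334e+01, -2.47789296e-05,
        5.48690994e-03,  8.36892582e-06]), 'tool_pos': array([ 0.23780751, -0.52284608,  0.23046707]), 'tool_rot': array([[ 9.10292957e-01,  4.13964195e-01, -6.14371157e-04],
       [ 4.13964619e-01, -9.10291301e-01,  1.74385970e-03],
       [ 1.62638758e-04, -1.84175113e-03, -9.99998291e-01]]), 'ft_force': array([0.04179189, 0.42522148, 0.05408904]), 'ft_torque': array([-0.02862849, -0.02337987, -0.01547735]), 'gripper_force': 0.0, 'gripper_width': 0.08541100140218719}
```

View pics/top0.png

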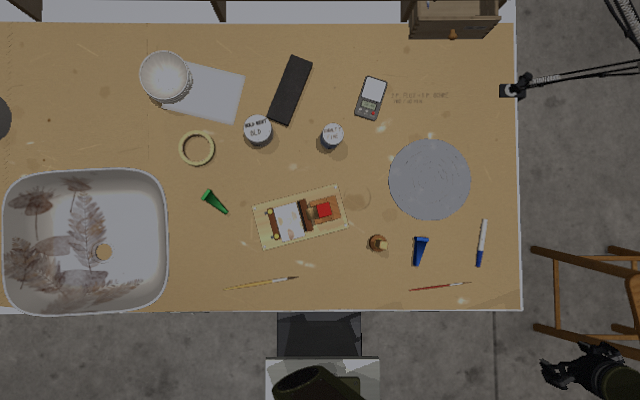

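View pics/side0.png

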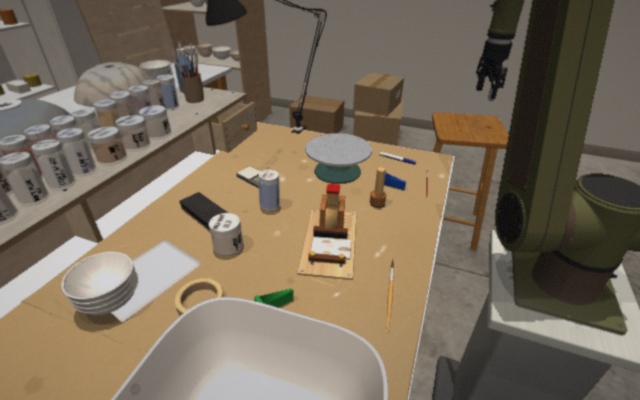

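Top view: mallet at about (377,242), red cap (324,210), jig around (300,217), jars (258,130) and (332,136), tape (197,148). Side view: mallet (378,188), cap (333,188). I'll enlarge these for precision.

Run:
```python
from h import *
a=cv2.imread("pics/top0.png")[175:265,240:400]; b=cv2.imread("pics/side0.png")[160:280,295:410]
cv2.imwrite("pics/ct.png",cv2.resize(a,None,fx=5,fy=5,interpolation=cv2.INTER_CUBIC))
cv2.imwrite("pics/cs.png",cv2.resize(b,None,fx=5,fy=5,interpolation=cv2.INTER_CUBIC))
for f in("top0","side0"):
    im=cv2.imread(f"pics/{f}.png").astype(int); m=(im[...,2]>150)&(im[...,1]<70)&(im[...,0]<70)
    m[:150]=0;v,u=np.nonzero(m); print(f,len(u),u.min(),u.max(),v.min(),v.max(),u.mean(),v.mean())
```

```text
top0 6 317 320 206 216 318.1666666666667 210.66666666666666
side0 82 327 339 184 190 332.9146341463415 187.09756097560975
```

View pics/ct.png

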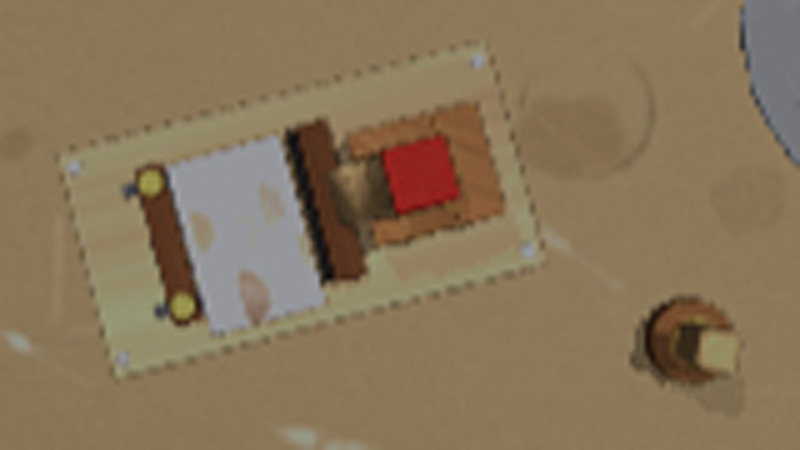

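View pics/cs.png

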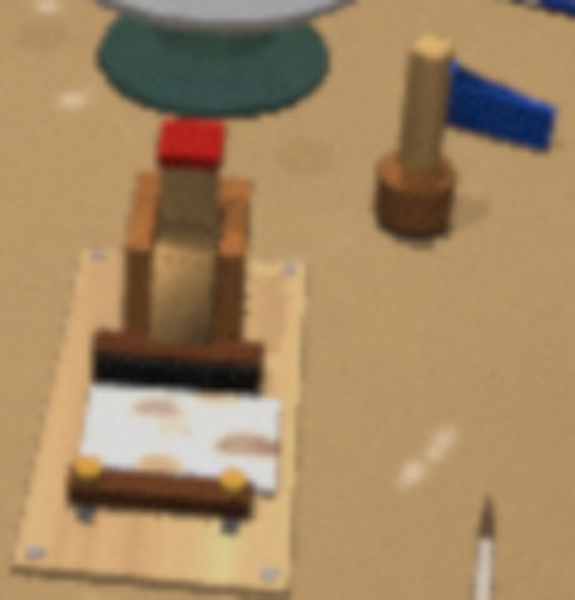

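The crops show the cap top centre at about (421,176) in the top crop and (193,136) in the side crop. The mallet handle top is at (718,352) top and (432,47) side, and the board corners are clear.

Run:
```python
from h import *
t=load("pics/top0.png"); s=load("pics/side0.png")
T=lambda x,y:(240+(x+.5)/5-.5,175+(y+.5)/5-.5); S=lambda x,y:(295+(x+.5)/5-.5,160+(y+.5)/5-.5)
print("cap",tri(t,T(421,176),s,S(193,136))); print("handle top",tri(t,T(718,352),s,S(432,47)))
print("cap z.13",atz(t,*T(421,176),.13)," handle z.123",atz(t,*T(718,352),.123),"head.044",atz(t,*T(690,340),.044))
c=np.array([atz(t,*T(*p),.01) for p in((62,157),(485,42),(545,262),(117,378))]);print(c.round(4));print("jig",c.mean(0))
ex=(c[1]-c[0]+c[2]-c[3]);print("yaw",np.arctan2(ex[1],ex[0]),np.linalg.norm(ex)/2)
# handle-top patch orientation
im=cv2.imread("pics/ct.png"); r=im[310:400,640:760]; hsv=cv2.cvtColor(r,cv2.COLOR_BGR2HSV)
print([im[y,x].tolist() for x,y in((718,352),(765,352),(690,345),(660,345))])
g=(r[...,1]>130).astype(np.uint8);n,l,st,ce=cv2.connectedComponentsWithStats(g);print(st[1:6].tolist(),ce[1:6])
k=1+np.argmax(st[1:,4]); 
l78=l==l[352-310,718-640]; pts=np.argwhere(l78)[:,::-1].astype(np.float32); R=cv2.minAreaRect(pts);print(R,cv2.boxPoints(R)+[640,310])
# red cap
m=(im[...,2]>120)&(im[...,1]<70)&(im[...,0]<70);p=np.argwhere(m)[:,::-1].astype(np.float32);R=cv2.minAreaRect(p);print("cap",R)
b=cv2.boxPoints(R);print([atz(t,*T(*q),.13).round(4).tolist() for q in b],atz(t,*T(*R[0]),.13))
m=cv2.imread("pics/cs.png");q=(m[...,2]>110)&(m[...,1]<80)&(m[...,0]<80)
for y in range(112,172,4):
    xs=np.nonzero(q[y])[0];print(y,xs.min() if len(xs) else 0,xs.max() if len(xs) else 0,m[y,193].tolist())
```

```text
cap (array([ 0.55967424, -0.00275939,  0.12943002]), np.float64(0.00031058336583083174))
handle top (array([ 0.47014433, -0.15388753,  0.11914727]), np.float64(0.0006276305433116457))
cap z.13 [ 0.55951488 -0.00279135  0.13      ]  handle z.123 [ 0.47007142 -0.1533344   0.123     ] head.044 [ 0.47181356 -0.15109301  0.044     ]
[[ 0.5731  0.1952  0.01  ]
 [ 0.6373 -0.0424  0.01  ]
 [ 0.5136 -0.0754  0.01  ]
 [ 0.4497  0.1639  0.01  ]]
jig [0.54343663 0.06031458 0.01      ]
yaw -1.30835938131361 0.24693642708175445
[[96, 140, 148], [88, 120, 140], [26, 41, 52], [28, 49, 76]]
[[5, 0, 2, 3, 4], [62, 24, 34, 36, 932]] [[ 5.25        1.        ]
 [78.65343348 40.68454936]]
((77.98377990722656, 40.952335357666016), (32.65235900878906, 32.51724624633789), 7.765166282653809) [[699.61055374 364.85598755]
 [704.00405884 332.63691711]
 [736.35700989 337.04868317]
 [731.96350098 369.2677536 ]]
cap ((421.3148193359375, 173.49612426757812), (69.93476104736328, 66.52455139160156), 75.25643920898438)
[[0.5737, 0.0178, 0.13], [0.5822, -0.0148, 0.13], [0.5479, -0.0237, 0.13], [0.5394, 0.0089, 0.13]] [ 0.5607817  -0.00295528  0.13      ]
112 0 0 [53, 61, 48]
116 176 176 [46, 52, 82]
120 172 222 [37, 45, 140]
124 165 221 [30, 39, 177]
128 163 223 [27, 33, 179]
132 162 223 [27, 31, 177]
136 161 223 [27, 32, 178]
140 160 223 [27, 34, 178]
144 159 222 [29, 35, 178]
148 158 222 [31, 34, 176]
152 158 222 [27, 32, 168]
156 158 221 [25, 28, 139]
160 158 221 [17, 18, 107]
164 159 442 [17, 23, 90]
168 161 445 [28, 45, 91]
```

Request:
send_rows(moves=[{"dx": 3.66, "dy": -2.41, "claw": 6}, {"dx": 3.66, "dy": -2.41}, {"dx": 3.66, "dy": -2.41}, {"dx": 3.66, "dy": -2.41}, {"dx": 3.66, "dy": -2.41}])

```text
invalid input at $.moves[0]: expected keys dx, dy, dz, rx, ry, rz, claw
```

Request:
send_rows(moves=[{"dx": 3.66, "dy": -2.41}, {"dx": 3.66, "dy": -2.41}, {"dx": 3.66, "dy": -2.41}, {"dx": 3.66, "dy": -2.41}, {"dx": 3.66, "dy": -2.41}])

```text
invalid input at $.moves[0]: expected keys dx, dy, dz, rx, ry, rz, claw
```

Request:
send_rows(moves=[{"rz": 8}, {"rz": 8}, {"rz": 8}, {"rz": 8}, {}])

```text
invalid input at $.moves[0]: expected keys dx, dy, dz, rx, ry, rz, claw
```

```bash
cat > rel.py <<'E'
import sys; from h import *
s=arm.observe(); g=np.array([float(x) for x in sys.argv[1:4]]); R=s["tool_rot"]
d=R.T@(g-s["tool_pos"]); print("pos",s["tool_pos"].round(4),"yaw",np.degrees(np.arctan2(R[1,0],R[0,0])).round(2),"z",R[:,2].round(4),"F",s["ft_force"].round(2),"w",s["gripper_width"],s["gripper_force"],"t",s["time_s"]); print("tool d cm",(100*d).round(2))
E
python3 rel.py 0.471 -0.152 0.073
```

```text
pos [ 0.2378 -0.5228  0.2305] yaw 24.45 z [-6.0e-04  1.7e-03 -1.0e+00] F [0.04 0.43 0.05] w 0.08541100140218719 0.0 t 0.1
tool d cm [ 36.58 -24.08  15.8 ]
```

All keys are required.

Request:
send_rows(moves=[{"dx": 3.66, "dy": -2.41, "dz": 0, "rx": 0, "ry": 0, "rz": 0, "claw": 6}, {"dx": 3.66, "dy": -2.41, "dz": 0, "rx": 0, "ry": 0, "rz": 0, "claw": 6}, {"dx": 3.66, "dy": -2.41, "dz": 0, "rx": 0, "ry": 0, "rz": 0, "claw": 6}, {"dx": 3.66, "dy": -2.41, "dz": 0, "rx": 0, "ry": 0, "rz": 0, "claw": 6}, {"dx": 3.66, "dy": -2.41, "dz": 0, "rx": 0, "ry": 0, "rz": 0, "claw": 6}])

```text
time_s: 0.6
tool_pos: [0.3551, -0.3363, 0.2309]
tool_rot: [[0.911, 0.413, -0.0], [0.413, -0.911, 0.001], [-0.0, -0.001, -1.0]]
ft_force: [1.5, 0.9, -0.2]
gripper_width: 0.0602
gripper_force: 0.0
```

Request:
send_rows(moves=[{"dx": 3.66, "dy": -2.41, "dz": 0, "rx": 0, "ry": 0, "rz": 0, "claw": 6}, {"dx": 3.66, "dy": -2.41, "dz": 0, "rx": 0, "ry": 0, "rz": 0, "claw": 6}, {"dx": 3.66, "dy": -2.41, "dz": 0, "rx": 0, "ry": 0, "rz": 0, "claw": 6}, {"dx": 3.66, "dy": -2.41, "dz": 0, "rx": 0, "ry": 0, "rz": 0, "claw": 6}, {"dx": 3.66, "dy": -2.41, "dz": 0, "rx": 0, "ry": 0, "rz": 0, "claw": 6}])

```text
time_s: 1.1
tool_pos: [0.4718, -0.1508, 0.2311]
tool_rot: [[0.91, 0.414, -0.0], [0.414, -0.91, 0.0], [-0.0, -0.0, -1.0]]
ft_force: [0.1, 0.0, -0.7]
gripper_width: 0.0597
gripper_force: 0.0
```

Request:
send_rows(moves=[{"dx": 0, "dy": 0, "dz": 0, "rx": 0, "ry": 0, "rz": 8, "claw": 6}, {"dx": 0, "dy": 0, "dz": 0, "rx": 0, "ry": 0, "rz": 8, "claw": 6}, {"dx": 0, "dy": 0, "dz": 0, "rx": 0, "ry": 0, "rz": 8, "claw": 6}, {"dx": 0, "dy": 0, "dz": 0, "rx": 0, "ry": 0, "rz": 8, "claw": 6}, {"dx": 0, "dy": 0, "dz": 0, "rx": 0, "ry": 0, "rz": 0, "claw": 6}])

```text
time_s: 1.6
tool_pos: [0.4711, -0.1523, 0.2309]
tool_rot: [[0.991, -0.131, -0.001], [-0.131, -0.991, 0.0], [-0.001, -0.0, -1.0]]
ft_force: [0.1, 1.2, -0.5]
gripper_width: 0.06
gripper_force: 0.0
```

```bash
python3 rel.py 0.471 -0.152 0.073
```

```text
pos [ 0.4711 -0.1523  0.2309] yaw -7.55 z [-9.e-04  4.e-04 -1.e+00] F [ 0.13  1.18 -0.47] w 0.060038838286288365 0.0 t 1.6
tool d cm [ 0.   -0.02 15.79]
```

Request:
send_rows(moves=[{"dx": 0, "dy": 0, "dz": 4, "rx": 0, "ry": 0, "rz": 0, "claw": 6}, {"dx": 0, "dy": 0, "dz": 4, "rx": 0, "ry": 0, "rz": 0, "claw": 6}, {"dx": 0, "dy": 0, "dz": 4, "rx": 0, "ry": 0, "rz": 0, "claw": 6}, {"dx": 0, "dy": 0, "dz": 2.5, "rx": 0, "ry": 0, "rz": 0, "claw": 6}, {"dx": 0, "dy": 0, "dz": 1.3, "rx": 0, "ry": 0, "rz": 0, "claw": 6}])

```text
time_s: 2.1
tool_pos: [0.4694, -0.1519, 0.0707]
tool_rot: [[0.992, -0.128, -0.005], [-0.128, -0.992, 0.002], [-0.005, -0.001, -1.0]]
ft_force: [0.2, -0.1, 0.5]
gripper_width: 0.0599
gripper_force: 0.0
```

Request:
send_rows(moves=[{"dx": 0, "dy": 0, "dz": 0, "rx": 0, "ry": 0, "rz": 0, "claw": 3}, {"dx": 0, "dy": 0, "dz": 0, "rx": 0, "ry": 0, "rz": 0, "claw": 2.5}, {"dx": 0, "dy": 0, "dz": 0, "rx": 0, "ry": 0, "rz": 0, "claw": 1.5}, {"dx": 0, "dy": 0, "dz": 0, "rx": 0, "ry": 0, "rz": 0, "claw": 1.5}, {"dx": 0, "dy": 0, "dz": 0, "rx": 0, "ry": 0, "rz": 0, "claw": 1.5}], grip_force=80)

```text
time_s: 2.6
tool_pos: [0.4717, -0.1527, 0.074]
tool_rot: [[0.991, -0.131, 0.001], [-0.131, -0.991, -0.001], [0.001, 0.0, -1.0]]
ft_force: [0.6, -0.1, -0.8]
gripper_width: 0.0213
gripper_force: 78.3
```

Request:
send_rows(moves=[{"dx": 0, "dy": 0, "dz": 0, "rx": 0, "ry": 0, "rz": 0, "claw": 1.5}, {"dx": 0, "dy": 0, "dz": 0, "rx": 0, "ry": 0, "rz": 0, "claw": 1.5}, {"dx": 0, "dy": 0, "dz": -1, "rx": 0, "ry": 0, "rz": 0, "claw": 1.5}, {"dx": 0, "dy": 0, "dz": -3, "rx": 0, "ry": 0, "rz": 0, "claw": 1.5}, {"dx": 0, "dy": 0, "dz": -4, "rx": 0, "ry": 0, "rz": 0, "claw": 1.5}])

```text
time_s: 3.1
tool_pos: [0.4695, -0.1517, 0.1528]
tool_rot: [[0.991, -0.131, -0.005], [-0.131, -0.991, 0.002], [-0.005, -0.002, -1.0]]
ft_force: [0.1, 0.2, -2.5]
gripper_width: 0.0212
gripper_force: 78.3
```

Request:
send_rows(moves=[{"dx": 0, "dy": 0, "dz": -4, "rx": 0, "ry": 0, "rz": 0, "claw": 1.5}, {"dx": 0, "dy": 0, "dz": -4, "rx": 0, "ry": 0, "rz": 0, "claw": 1.5}, {"dx": 0, "dy": 0, "dz": -1, "rx": 0, "ry": 0, "rz": 0, "claw": 1.5}, {"dx": 0, "dy": 0, "dz": 0, "rx": 0, "ry": 0, "rz": 0, "claw": 1.5}, {"dx": 0, "dy": 0, "dz": 0, "rx": 0, "ry": 0, "rz": 0, "claw": 1.5}])

```text
time_s: 3.6
tool_pos: [0.4702, -0.152, 0.2421]
tool_rot: [[0.991, -0.131, -0.002], [-0.131, -0.991, 0.001], [-0.002, -0.001, -1.0]]
ft_force: [-0.4, 0.9, -2.7]
gripper_width: 0.0212
gripper_force: 78.6
```

```bash
python3 rel.py 0.560 -0.003 0.24
python3 - <<'E'
from h import *
snap("top","pics/top1.png");snap("side","pics/side1.png")
t=load("pics/top1.png");s=load("pics/side1.png");p=arm.observe()["tool_pos"]
P=[p[0],p[1],p[2]-.03];ims=[]
for f,c in(("top1",t),("side1",s)):
    u,v=proj(c,P).round().astype(int);print(f,u,v);im=cv2.imread(f"pics/{f}.png")[v-50:v+50,u-40:u+40];ims.append(cv2.resize(im,(400,500),interpolation=cv2.INTER_CUBIC))
cv2.imwrite("pics/g1.png",np.hstack(ims))
E
```

```text
pos [ 0.4702 -0.152   0.2421] yaw -7.55 z [-0.0023  0.001  -1.    ] F [-0.4   0.87 -2.69] w 0.021237274352991917 78.62712621688843 t 3.6
tool d cm [  6.94 -15.95   0.2 ]
top1 389 247
side1 385 140
```

View pics/g1.png

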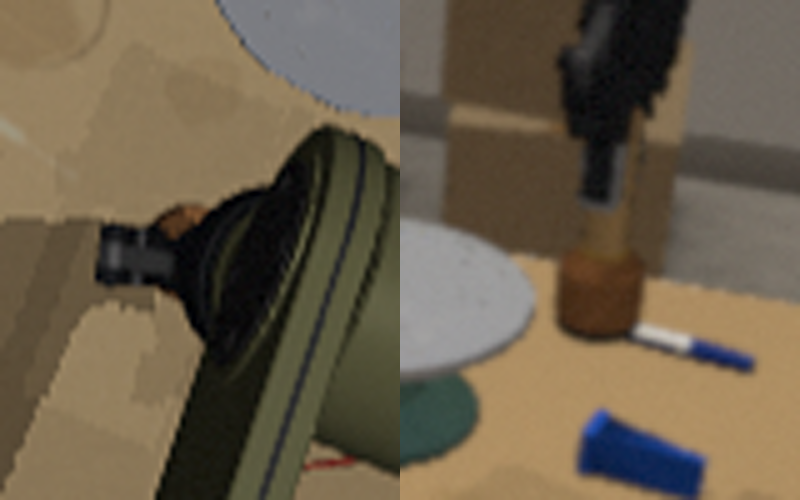

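The mallet hangs straight in the gripper, with the head below the fingers, and the path is clear. Next I move it over the cap.

Request:
send_rows(moves=[{"dx": 1.39, "dy": -3.19, "dz": 0, "rx": 0, "ry": 0, "rz": 0, "claw": 1.5}, {"dx": 1.39, "dy": -3.19, "dz": 0, "rx": 0, "ry": 0, "rz": 0, "claw": 1.5}, {"dx": 1.39, "dy": -3.19, "dz": 0, "rx": 0, "ry": 0, "rz": 0, "claw": 1.5}, {"dx": 1.39, "dy": -3.19, "dz": 0, "rx": 0, "ry": 0, "rz": 0, "claw": 1.5}, {"dx": 1.39, "dy": -3.19, "dz": 0, "rx": 0, "ry": 0, "rz": 0, "claw": 1.5}])

```text
time_s: 4.2
tool_pos: [0.5607, -0.0023, 0.2409]
tool_rot: [[0.991, -0.131, -0.004], [-0.131, -0.991, 0.0], [-0.004, 0.0, -1.0]]
ft_force: [0.3, -0.6, -2.1]
gripper_width: 0.0216
gripper_force: 79.0
```

Request:
send_rows(moves=[{"dx": 0, "dy": 0, "dz": 0, "rx": 0, "ry": 0, "rz": 0, "claw": 1.5}, {"dx": 0, "dy": 0, "dz": 0, "rx": 0, "ry": 0, "rz": 0, "claw": 1.5}, {"dx": 0, "dy": 0, "dz": 0, "rx": 0, "ry": 0, "rz": 0, "claw": 1.5}, {"dx": 0, "dy": 0, "dz": 0, "rx": 0, "ry": 0, "rz": 0, "claw": 1.5}, {"dx": 0, "dy": 0, "dz": 0, "rx": 0, "ry": 0, "rz": 0, "claw": 1.5}])

```text
time_s: 4.7
tool_pos: [0.5607, -0.0045, 0.2432]
tool_rot: [[0.991, -0.133, -0.0], [-0.133, -0.991, -0.0], [-0.0, 0.0, -1.0]]
ft_force: [-0.4, -0.5, -2.4]
gripper_width: 0.0209
gripper_force: 79.2
```

```bash
python3 rel.py 0.560 -0.003 0.204
python3 - <<'E'
from h import *
ims=[]
snap("side","pics/side2.png");c=load("pics/side2.png")
u,v=proj(c,[.56,-.003,.15]).round().astype(int);print(u,v);im=cv2.imread("pics/side2.png")[v-55:v+65,u-60:u+60]
cv2.imwrite("pics/g2.png",cv2.resize(im,(600,600),interpolation=cv2.INTER_CUBIC))
E
```

```text
pos [ 0.5607 -0.0045  0.2432] yaw -7.63 z [-5.e-04 -1.e-04 -1.e+00] F [-0.44 -0.52 -2.39] w 0.02088598382396488 79.2018449306488 t 4.7
tool d cm [-0.09 -0.14  3.92]
333 180
```

View pics/g2.png

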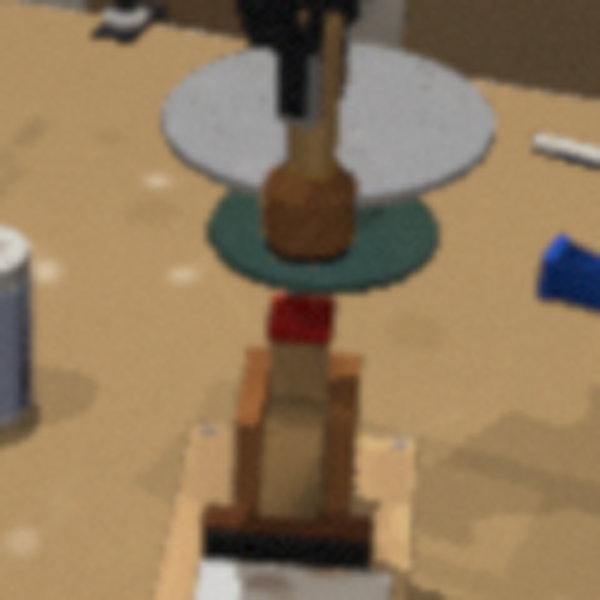

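The side view shows the head above the cap: head axis at crop x of about 310, cap centre about 302. The cap is roughly centred, with a few mm of offset to check.

Run:
```python
from h import *
c=load("pics/side2.png"); S=lambda x,y:(273+(x+.5)/5-.5,125+(y+.5)/5-.5)
print("cap",atz(c,*S(302,309),.13))
# head top rim centre & face: use axis column at the head mid (z~.19)
for z in(.169,.191,.213): 
    p=proj(c,[.5607,-.0045,z]); print(z,((p-[273,125]+.5)*5-.5).round(1))
im=cv2.resize(cv2.imread("pics/side2.png")[125:245,273:393],(600,600),interpolation=cv2.INTER_CUBIC).astype(int)
for y in(195,210,225):print(y,[(x,im[y,x].tolist()) for x in range(252,370,6)])
```

```text
cap [ 0.5606455  -0.00345574  0.13      ]
0.169 [304.9 242.6]
0.191 [306.3 204.4]
0.213 [307.7 165. ]
195 [(252, [77, 83, 78]), (258, [74, 86, 94]), (264, [52, 75, 100]), (270, [33, 59, 90]), (276, [32, 60, 96]), (282, [32, 62, 96]), (288, [35, 62, 99]), (294, [33, 62, 99]), (300, [31, 62, 97]), (306, [32, 58, 91]), (312, [26, 51, 83]), (318, [30, 53, 83]), (324, [30, 52, 83]), (330, [29, 53, 84]), (336, [25, 50, 82]), (342, [31, 53, 82]), (348, [28, 49, 74]), (354, [57, 70, 87]), (360, [105, 110, 117]), (366, [124, 127, 129])]
210 [(252, [71, 79, 58]), (258, [63, 75, 69]), (264, [40, 60, 81]), (270, [24, 45, 72]), (276, [24, 47, 74]), (282, [23, 47, 75]), (288, [28, 50, 79]), (294, [28, 50, 80]), (300, [27, 50, 79]), (306, [29, 50, 78]), (312, [26, 47, 77]), (318, [24, 47, 76]), (324, [27, 50, 79]), (330, [25, 49, 76]), (336, [23, 46, 73]), (342, [27, 46, 71]), (348, [20, 40, 65]), (354, [42, 53, 63]), (360, [60, 68, 61]), (366, [61, 69, 58])]
225 [(252, [71, 80, 58]), (258, [64, 75, 69]), (264, [40, 60, 80]), (270, [25, 45, 73]), (276, [24, 44, 73]), (282, [25, 48, 76]), (288, [25, 46, 75]), (294, [26, 46, 75]), (300, [25, 47, 76]), (306, [27, 49, 78]), (312, [29, 52, 81]), (318, [26, 48, 78]), (324, [24, 47, 74]), (330, [26, 45, 73]), (336, [22, 45, 72]), (342, [26, 46, 73]), (348, [22, 43, 66]), (354, [37, 51, 58]), (360, [53, 62, 50]), (366, [56, 65, 47])]
```

Request:
send_rows(moves=[{"dx": -0.05, "dy": -0.1, "dz": 1, "rx": 0, "ry": 0, "rz": 0, "claw": 1.5}, {"dx": 0, "dy": 0, "dz": 1, "rx": 0, "ry": 0, "rz": 0, "claw": 1.5}, {"dx": 0, "dy": 0, "dz": 0.7, "rx": 0, "ry": 0, "rz": 0, "claw": 1.5}, {"dx": 0, "dy": 0, "dz": 0.2, "rx": 0, "ry": 0, "rz": 0, "claw": 1.5}, {"dx": 0, "dy": 0, "dz": 0.15, "rx": 0, "ry": 0, "rz": 0, "claw": 1.5}])

```text
time_s: 5.25
tool_pos: [0.5606, -0.0024, 0.2122]
tool_rot: [[0.991, -0.131, -0.001], [-0.131, -0.991, 0.0], [-0.001, 0.0, -1.0]]
ft_force: [0.0, 0.0, -2.1]
gripper_width: 0.0213
gripper_force: 79.2
```

Request:
send_rows(moves=[{"dx": 0, "dy": 0, "dz": 0.15, "rx": 0, "ry": 0, "rz": 0, "claw": 1.5}, {"dx": 0, "dy": 0, "dz": 0.15, "rx": 0, "ry": 0, "rz": 0, "claw": 1.5}, {"dx": 0, "dy": 0, "dz": 0.15, "rx": 0, "ry": 0, "rz": 0, "claw": 1.5}, {"dx": 0, "dy": 0, "dz": 0.15, "rx": 0, "ry": 0, "rz": 0, "claw": 1.5}, {"dx": 0, "dy": 0, "dz": 0.15, "rx": 0, "ry": 0, "rz": 0, "claw": 1.5}])

```text
time_s: 5.75
tool_pos: [0.561, -0.0025, 0.2053]
tool_rot: [[0.991, -0.131, 0.0], [-0.131, -0.991, -0.0], [0.0, -0.0, -1.0]]
ft_force: [0.4, 0.4, -3.0]
gripper_width: 0.0213
gripper_force: 79.2
```

Request:
send_rows(moves=[{"dx": 0, "dy": 0, "dz": 0.1, "rx": 0, "ry": 0, "rz": 0, "claw": 1.5}, {"dx": 0, "dy": 0, "dz": 0.1, "rx": 0, "ry": 0, "rz": 0, "claw": 1.5}, {"dx": 0, "dy": 0, "dz": 0.1, "rx": 0, "ry": 0, "rz": 0, "claw": 1.5}, {"dx": 0, "dy": 0, "dz": 0.1, "rx": 0, "ry": 0, "rz": 0, "claw": 1.5}, {"dx": 0, "dy": 0, "dz": 0.1, "rx": 0, "ry": 0, "rz": 0, "claw": 1.5}])

```text
time_s: 6.25
tool_pos: [0.5613, -0.0024, 0.2008]
tool_rot: [[0.991, -0.131, 0.001], [-0.131, -0.991, 0.0], [0.001, -0.0, -1.0]]
ft_force: [-1.0, 0.4, 1.9]
gripper_width: 0.0209
gripper_force: 79.8
```

Request:
send_rows(moves=[{"dx": 0, "dy": 0, "dz": 0.1, "rx": 0, "ry": 0, "rz": 0, "claw": 1.5}, {"dx": 0, "dy": 0, "dz": 0.1, "rx": 0, "ry": 0, "rz": 0, "claw": 1.5}, {"dx": 0, "dy": 0, "dz": 0.1, "rx": 0, "ry": 0, "rz": 0, "claw": 1.5}, {"dx": 0, "dy": 0, "dz": 0.1, "rx": 0, "ry": 0, "rz": 0, "claw": 1.5}, {"dx": 0, "dy": 0, "dz": 0.1, "rx": 0, "ry": 0, "rz": 0, "claw": 1.5}])

```text
time_s: 6.75
tool_pos: [0.561, -0.0025, 0.1952]
tool_rot: [[0.991, -0.131, 0.0], [-0.131, -0.991, 0.0], [0.0, -0.0, -1.0]]
ft_force: [-0.1, 0.0, 2.6]
gripper_width: 0.0211
gripper_force: 79.9
```

Request:
send_rows(moves=[{"dx": 0, "dy": 0, "dz": 0.05, "rx": 0, "ry": 0, "rz": 0, "claw": 1.5}, {"dx": 0, "dy": 0, "dz": 0.05, "rx": 0, "ry": 0, "rz": 0, "claw": 1.5}, {"dx": 0, "dy": 0, "dz": 0.05, "rx": 0, "ry": 0, "rz": 0, "claw": 1.5}, {"dx": 0, "dy": 0, "dz": 0.05, "rx": 0, "ry": 0, "rz": 0, "claw": 1.5}, {"dx": 0, "dy": 0, "dz": 0.05, "rx": 0, "ry": 0, "rz": 0, "claw": 1.5}])

```text
time_s: 7.25
tool_pos: [0.5609, -0.0025, 0.1929]
tool_rot: [[0.991, -0.131, 0.0], [-0.131, -0.991, -0.0], [0.0, -0.0, -1.0]]
ft_force: [0.7, 1.5, 4.0]
gripper_width: 0.0207
gripper_force: 80.1
```

Request:
send_rows(moves=[{"dx": 0, "dy": 0, "dz": 0.06, "rx": 0, "ry": 0, "rz": 0, "claw": 1.5}, {"dx": 0, "dy": 0, "dz": 0.06, "rx": 0, "ry": 0, "rz": 0, "claw": 1.5}, {"dx": 0, "dy": 0, "dz": 0.06, "rx": 0, "ry": 0, "rz": 0, "claw": 1.5}, {"dx": 0, "dy": 0, "dz": 0.06, "rx": 0, "ry": 0, "rz": 0, "claw": 1.5}, {"dx": 0, "dy": 0, "dz": 0.06, "rx": 0, "ry": 0, "rz": 0, "claw": 1.5}])

```text
time_s: 7.75
tool_pos: [0.5609, -0.0025, 0.1897]
tool_rot: [[0.991, -0.131, -0.0], [-0.131, -0.991, -0.0], [-0.0, 0.0, -1.0]]
ft_force: [-0.0, 0.5, 4.6]
gripper_width: 0.0214
gripper_force: 80.1
```

Request:
send_rows(moves=[{"dx": 0, "dy": 0, "dz": 0.06, "rx": 0, "ry": 0, "rz": 0, "claw": 1.5}, {"dx": 0, "dy": 0, "dz": 0.06, "rx": 0, "ry": 0, "rz": 0, "claw": 1.5}, {"dx": 0, "dy": 0, "dz": 0.06, "rx": 0, "ry": 0, "rz": 0, "claw": 1.5}, {"dx": 0, "dy": 0, "dz": 0.06, "rx": 0, "ry": 0, "rz": 0, "claw": 1.5}, {"dx": 0, "dy": 0, "dz": 0.06, "rx": 0, "ry": 0, "rz": 0, "claw": 1.5}])

```text
time_s: 8.25
tool_pos: [0.5609, -0.0025, 0.1868]
tool_rot: [[0.991, -0.131, 0.0], [-0.131, -0.991, -0.0], [0.0, 0.0, -1.0]]
ft_force: [0.7, 0.1, 4.6]
gripper_width: 0.021
gripper_force: 80.0
```

Request:
send_rows(moves=[{"dx": 0, "dy": 0, "dz": 0.06, "rx": 0, "ry": 0, "rz": 0, "claw": 1.5}, {"dx": 0, "dy": 0, "dz": 0.06, "rx": 0, "ry": 0, "rz": 0, "claw": 1.5}, {"dx": 0, "dy": 0, "dz": 0.06, "rx": 0, "ry": 0, "rz": 0, "claw": 1.5}, {"dx": 0, "dy": 0, "dz": 0.06, "rx": 0, "ry": 0, "rz": 0, "claw": 1.5}, {"dx": 0, "dy": 0, "dz": 0.06, "rx": 0, "ry": 0, "rz": 0, "claw": 1.5}])

```text
time_s: 8.75
tool_pos: [0.5612, -0.0025, 0.1847]
tool_rot: [[0.991, -0.131, 0.001], [-0.131, -0.991, -0.0], [0.001, -0.0, -1.0]]
ft_force: [-2.0, -0.5, 11.5]
gripper_width: 0.0215
gripper_force: 80.9
```

Request:
send_rows(moves=[{"dx": 0, "dy": 0, "dz": 0.03, "rx": 0, "ry": 0, "rz": 0, "claw": 1.5}, {"dx": 0, "dy": 0, "dz": 0.03, "rx": 0, "ry": 0, "rz": 0, "claw": 1.5}, {"dx": 0, "dy": 0, "dz": 0.03, "rx": 0, "ry": 0, "rz": 0, "claw": 1.5}, {"dx": 0, "dy": 0, "dz": 0, "rx": 0, "ry": 0, "rz": 0, "claw": 1.5}, {"dx": 0, "dy": 0, "dz": 0, "rx": 0, "ry": 0, "rz": 0, "claw": 1.5}])

```text
time_s: 9.25
tool_pos: [0.5613, -0.0025, 0.1844]
tool_rot: [[0.991, -0.131, 0.002], [-0.131, -0.991, -0.0], [0.002, -0.0, -1.0]]
ft_force: [-1.7, 1.1, 13.2]
gripper_width: 0.0213
gripper_force: 81.1
```

Request:
send_rows(moves=[{"dx": 0, "dy": 0, "dz": 0.04, "rx": 0, "ry": 0, "rz": 0, "claw": 1.5}, {"dx": 0, "dy": 0, "dz": 0.04, "rx": 0, "ry": 0, "rz": 0, "claw": 1.5}, {"dx": 0, "dy": 0, "dz": 0.04, "rx": 0, "ry": 0, "rz": 0, "claw": 1.5}, {"dx": 0, "dy": 0, "dz": 0, "rx": 0, "ry": 0, "rz": 0, "claw": 1.5}, {"dx": 0, "dy": 0, "dz": 0, "rx": 0, "ry": 0, "rz": 0, "claw": 1.5}])

```text
time_s: 9.75
tool_pos: [0.5614, -0.0025, 0.1839]
tool_rot: [[0.991, -0.131, 0.002], [-0.131, -0.991, -0.0], [0.002, -0.0, -1.0]]
ft_force: [-2.3, 1.2, 16.8]
gripper_width: 0.0211
gripper_force: 81.5
```

Request:
send_rows(moves=[{"dx": 0, "dy": 0, "dz": 0.04, "rx": 0, "ry": 0, "rz": 0, "claw": 1.5}, {"dx": 0, "dy": 0, "dz": 0.04, "rx": 0, "ry": 0, "rz": 0, "claw": 1.5}, {"dx": 0, "dy": 0, "dz": 0.04, "rx": 0, "ry": 0, "rz": 0, "claw": 1.5}, {"dx": 0, "dy": 0, "dz": 0, "rx": 0, "ry": 0, "rz": 0, "claw": 1.5}, {"dx": 0, "dy": 0, "dz": 0, "rx": 0, "ry": 0, "rz": 0, "claw": 1.5}])

```text
time_s: 10.25
tool_pos: [0.5616, -0.0025, 0.1834]
tool_rot: [[0.991, -0.131, 0.003], [-0.131, -0.991, -0.0], [0.003, -0.0, -1.0]]
ft_force: [-3.7, 0.3, 19.3]
gripper_width: 0.0212
gripper_force: 82.0
```

Request:
send_rows(moves=[{"dx": 0, "dy": 0, "dz": -0.3, "rx": 0, "ry": 0, "rz": 0, "claw": 1.5}, {"dx": 0, "dy": 0, "dz": -0.7, "rx": 0, "ry": 0, "rz": 0, "claw": 1.5}, {"dx": 0, "dy": 0, "dz": -2, "rx": 0, "ry": 0, "rz": 0, "claw": 1.5}, {"dx": 0, "dy": 0, "dz": -3, "rx": 0, "ry": 0, "rz": 0, "claw": 1.5}, {"dx": 0, "dy": 0, "dz": -1.5, "rx": 0, "ry": 0, "rz": 0, "claw": 1.5}])

```text
time_s: 10.75
tool_pos: [0.5613, -0.0027, 0.2566]
tool_rot: [[0.991, -0.131, 0.001], [-0.131, -0.991, -0.0], [0.001, 0.0, -1.0]]
ft_force: [-0.0, 0.5, -1.5]
gripper_width: 0.0211
gripper_force: 79.3
```

Request:
send_rows(moves=[{"dx": -1.39, "dy": 3.19, "dz": 0, "rx": 0, "ry": 0, "rz": 0, "claw": 1.5}, {"dx": -1.39, "dy": 3.19, "dz": 0, "rx": 0, "ry": 0, "rz": 0, "claw": 1.5}, {"dx": -1.39, "dy": 3.19, "dz": 0, "rx": 0, "ry": 0, "rz": 0, "claw": 1.5}, {"dx": -1.39, "dy": 3.19, "dz": 0, "rx": 0, "ry": 0, "rz": 0, "claw": 1.5}, {"dx": -1.39, "dy": 3.19, "dz": 0, "rx": 0, "ry": 0, "rz": 0, "claw": 1.5}])

```text
time_s: 11.25
tool_pos: [0.4695, -0.1524, 0.2545]
tool_rot: [[0.991, -0.131, -0.002], [-0.131, -0.991, 0.0], [-0.002, -0.0, -1.0]]
ft_force: [0.9, 0.5, -2.4]
gripper_width: 0.0212
gripper_force: 79.2
```

```bash
python3 rel.py 0.4705 -0.1525 0.075
python3 - <<'E'
from h import *
ims=[]
for n in("side","top"):
    f=f"pics/{n}3.png";snap(n,f)
a=cv2.imread("pics/side3.png")[160:280,295:410];b=cv2.imread("pics/top3.png")[175:265,240:345]
cv2.imwrite("pics/g3.png",np.hstack([cv2.resize(a,(400,417),interpolation=2),cv2.resize(b,(400,417),interpolation=2)]))
im=cv2.resize(cv2.imread("pics/side3.png")[160:280,295:410],None,fx=5,fy=5,interpolation=2).astype(int)
im0=cv2.imread("pics/cs.png").astype(int)
for m in(im0,im):
    q=(m[...,2]>110)&(m[...,1]<80)&(m[...,0]<80);q[:,300:]=0;q[230:]=0;v,u=np.nonzero(q);print(u.mean(),v.mean(),v.min(),v.max())
c=load("pics/side3.png")
for z in(.13,.11,.105):print(z,(proj(c,[.5605,-.003,z])-[295,160])*5)
E
```

```text
pos [ 0.4695 -0.1524  0.2545] yaw -7.52 z [-2.3e-03  5.0e-04 -1.0e+00] F [ 0.94  0.5  -2.44] w 0.02116659128219312 79.2057466506958 t 11.25
tool d cm [ 0.14  0.   17.95]
192.3841374269006 142.88559941520467 115 229
189.6112759643917 176.821587537092 153 229
0.13 [189.97084713 132.51161782]
0.11 [188.81621601 164.83141969]
0.105 [188.53187641 172.78918888]
```

View pics/g3.png

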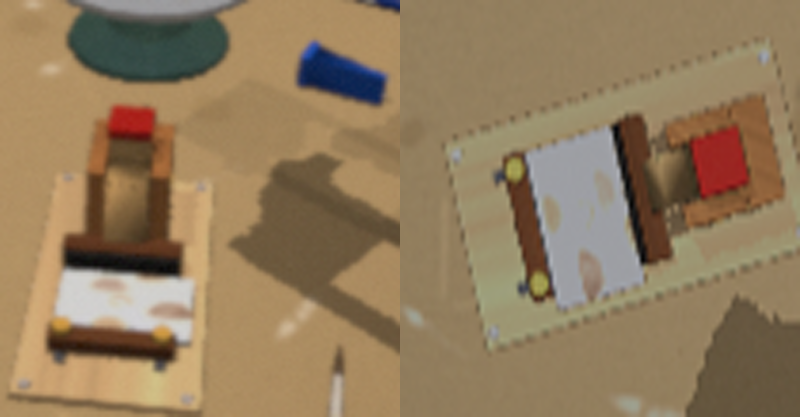

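The wedge cap sank about 21 mm (top now ~0.109 m), and the tile sits tight between the nuts and the pad, with no gap visible in either view. Next I lower the mallet.

Request:
send_rows(moves=[{"dx": 0.1, "dy": 0, "dz": 4, "rx": 0, "ry": 0, "rz": 0, "claw": 1.5}, {"dx": 0, "dy": 0, "dz": 4, "rx": 0, "ry": 0, "rz": 0, "claw": 1.5}, {"dx": 0, "dy": 0, "dz": 4, "rx": 0, "ry": 0, "rz": 0, "claw": 1.5}, {"dx": 0, "dy": 0, "dz": 3, "rx": 0, "ry": 0, "rz": 0, "claw": 1.5}, {"dx": 0, "dy": 0, "dz": 1.5, "rx": 0, "ry": 0, "rz": 0, "claw": 1.5}])

```text
time_s: 11.85
tool_pos: [0.4698, -0.1501, 0.0871]
tool_rot: [[0.991, -0.131, -0.006], [-0.131, -0.991, 0.003], [-0.006, -0.002, -1.0]]
ft_force: [1.5, -0.1, -2.5]
gripper_width: 0.0213
gripper_force: 79.6
```

Request:
send_rows(moves=[{"dx": 0, "dy": 0, "dz": 0.3, "rx": 0, "ry": 0, "rz": 0, "claw": 1.5}, {"dx": 0, "dy": 0, "dz": 0.3, "rx": 0, "ry": 0, "rz": 0, "claw": 1.5}, {"dx": 0, "dy": 0, "dz": 0.2, "rx": 0, "ry": 0, "rz": 0, "claw": 1.5}, {"dx": 0, "dy": 0, "dz": 0, "rx": 0, "ry": 0, "rz": 0, "claw": 1.5}, {"dx": 0, "dy": 0, "dz": 0, "rx": 0, "ry": 0, "rz": 0, "claw": 1.5}])

```text
time_s: 12.35
tool_pos: [0.4727, -0.1518, 0.0834]
tool_rot: [[0.991, -0.131, 0.002], [-0.131, -0.991, -0.001], [0.002, 0.0, -1.0]]
ft_force: [-0.2, -0.6, -2.7]
gripper_width: 0.021
gripper_force: 79.6
```

Request:
send_rows(moves=[{"dx": 0, "dy": 0, "dz": 0.2, "rx": 0, "ry": 0, "rz": 0, "claw": 1.5}, {"dx": 0, "dy": 0, "dz": 0.2, "rx": 0, "ry": 0, "rz": 0, "claw": 1.5}, {"dx": 0, "dy": 0, "dz": 0.2, "rx": 0, "ry": 0, "rz": 0, "claw": 1.5}, {"dx": 0, "dy": 0, "dz": 0.1, "rx": 0, "ry": 0, "rz": 0, "claw": 1.5}, {"dx": 0, "dy": 0, "dz": 0, "rx": 0, "ry": 0, "rz": 0, "claw": 1.5}])

```text
time_s: 12.85
tool_pos: [0.4718, -0.1516, 0.0753]
tool_rot: [[0.991, -0.131, -0.001], [-0.131, -0.991, 0.0], [-0.001, -0.0, -1.0]]
ft_force: [0.6, 0.6, -2.0]
gripper_width: 0.0214
gripper_force: 79.6
```

Request:
send_rows(moves=[{"dx": 0, "dy": 0, "dz": 0.05, "rx": 0, "ry": 0, "rz": 0, "claw": 1.5}, {"dx": 0, "dy": 0, "dz": 0.05, "rx": 0, "ry": 0, "rz": 0, "claw": 1.5}, {"dx": 0, "dy": 0, "dz": 0.05, "rx": 0, "ry": 0, "rz": 0, "claw": 1.5}, {"dx": 0, "dy": 0, "dz": 0, "rx": 0, "ry": 0, "rz": 0, "claw": 1.5}, {"dx": 0, "dy": 0, "dz": 0, "rx": 0, "ry": 0, "rz": 0, "claw": 1.5}])

```text
time_s: 13.35
tool_pos: [0.4721, -0.1517, 0.074]
tool_rot: [[0.991, -0.131, 0.0], [-0.131, -0.991, -0.0], [0.0, 0.0, -1.0]]
ft_force: [-0.5, -0.1, -2.1]
gripper_width: 0.0211
gripper_force: 79.8
```

Request:
send_rows(moves=[{"dx": 0, "dy": 0, "dz": 0.05, "rx": 0, "ry": 0, "rz": 0, "claw": 1.5}, {"dx": 0, "dy": 0, "dz": 0.05, "rx": 0, "ry": 0, "rz": 0, "claw": 1.5}, {"dx": 0, "dy": 0, "dz": 0, "rx": 0, "ry": 0, "rz": 0, "claw": 1.5}, {"dx": 0, "dy": 0, "dz": 0, "rx": 0, "ry": 0, "rz": 0, "claw": 1.5}, {"dx": 0, "dy": 0, "dz": 0, "rx": 0, "ry": 0, "rz": 0, "claw": 1.5}])

```text
time_s: 13.85
tool_pos: [0.4722, -0.1517, 0.074]
tool_rot: [[0.991, -0.131, 0.001], [-0.131, -0.991, -0.0], [0.001, 0.0, -1.0]]
ft_force: [-1.6, 0.6, 7.3]
gripper_width: 0.0214
gripper_force: 81.2
```

Standing on the table. I open slowly and then lift straight up.

Request:
send_rows(moves=[{"dx": 0, "dy": 0, "dz": -0.08, "rx": 0, "ry": 0, "rz": 0, "claw": 1.5}, {"dx": 0, "dy": 0, "dz": 0, "rx": 0, "ry": 0, "rz": 0, "claw": 2.5}, {"dx": 0, "dy": 0, "dz": 0, "rx": 0, "ry": 0, "rz": 0, "claw": 3.2}, {"dx": 0, "dy": 0, "dz": 0, "rx": 0, "ry": 0, "rz": 0, "claw": 4.5}, {"dx": 0, "dy": 0, "dz": 0, "rx": 0, "ry": 0, "rz": 0, "claw": 6}])

```text
time_s: 14.35
tool_pos: [0.4721, -0.1517, 0.0737]
tool_rot: [[0.991, -0.131, -0.0], [-0.131, -0.991, 0.0], [-0.0, -0.0, -1.0]]
ft_force: [0.1, -0.0, -0.0]
gripper_width: 0.0578
gripper_force: 0.0
```

Request:
send_rows(moves=[{"dx": 0, "dy": 0, "dz": 0, "rx": 0, "ry": 0, "rz": 0, "claw": 6}, {"dx": 0, "dy": 0, "dz": 0, "rx": 0, "ry": 0, "rz": 0, "claw": 6}, {"dx": 0, "dy": 0, "dz": -0.5, "rx": 0, "ry": 0, "rz": 0, "claw": 6}, {"dx": 0, "dy": 0, "dz": -1.5, "rx": 0, "ry": 0, "rz": 0, "claw": 6}, {"dx": 0, "dy": 0, "dz": -2.5, "rx": 0, "ry": 0, "rz": 0, "claw": 6}])

```text
time_s: 14.85
tool_pos: [0.4707, -0.1511, 0.1182]
tool_rot: [[0.991, -0.131, -0.004], [-0.131, -0.991, 0.001], [-0.004, -0.001, -1.0]]
ft_force: [0.6, 0.2, 0.4]
gripper_width: 0.06
gripper_force: 0.0
```

Request:
send_rows(moves=[{"dx": 0, "dy": 0, "dz": -3, "rx": 0, "ry": 0, "rz": 0, "claw": 6}, {"dx": 0, "dy": 0, "dz": -3, "rx": 0, "ry": 0, "rz": 0, "claw": 6}, {"dx": 0, "dy": 0, "dz": -3, "rx": 0, "ry": 0, "rz": 0, "claw": 6}, {"dx": 0, "dy": 0, "dz": -2, "rx": 0, "ry": 0, "rz": 0, "claw": 6}, {"dx": 0, "dy": 0, "dz": 0, "rx": 0, "ry": 0, "rz": 0, "claw": 6}])

```text
time_s: 15.35
tool_pos: [0.4741, -0.1524, 0.2324]
tool_rot: [[0.991, -0.131, 0.007], [-0.131, -0.991, -0.003], [0.007, 0.002, -1.0]]
ft_force: [0.7, 0.6, -0.3]
gripper_width: 0.06
gripper_force: 0.0
```

```bash
python3 rel.py 0.47 -0.152 0.23
python3 - <<'E'
from h import *
snap("side","pics/side4.png")
cv2.imwrite("pics/g4.png",cv2.resize(cv2.imread("pics/side4.png")[110:290,270:450],None,fx=3,fy=3,interpolation=2))
E
```

```text
pos [ 0.4741 -0.1524  0.2324] yaw -7.54 z [ 0.0068 -0.0028 -1.    ] F [ 0.67  0.56 -0.31] w 0.060010149222488735 0.0 t 15.35
tool d cm [-0.41  0.01  0.23]
```

View pics/g4.png

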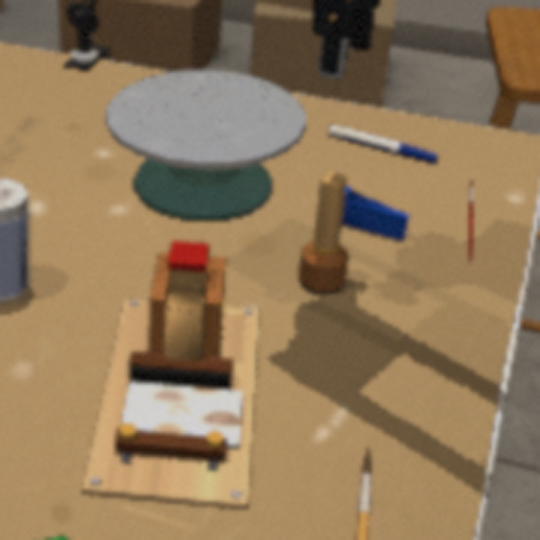

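The mallet stands upright and clear at crop (325,235), the wedge is seated at (188,258), and the gripper is well above everything.

```bash
python3 -c "
from plant import arm; print(arm.finish_job())"
```

```text
the job is handed in; nothing more can be done
None
```

The job is handed in, no verdict came back: wedge pushed down about 21 mm with the mallet in one slow push rather than separate taps, until about 22 N barely moved it; tile held with no visible gap, mallet upright on the table clear of the jig, jars and tape untouched, about 15 s used.

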